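Load a tube rack in the shaker and lower its hold-down through the zigzag gate

ROBOT

A 6-joint arm with a two-finger parallel gripper is mounted at the origin on the work surface. World frame = base frame: x ahead of the robot, y to its left, z up, the work surface at z = 0. Lengths are in mm, angles in rad, forces in N, time in s.
With the tool pointing down it reaches from about 400 to 925 mm from the base axis. Payload 12.5 kg.
Tool frame: the origin (TCP) lies midway between the tips of the shut fingers; the grasp point (between the pads) lies 19 mm behind it; z points along the fingers, y is the line along which they close (so a half turn about z gives the same grasp; the last joint's range is limited). The gripper opens to 95 mm and grips with 3 to 60 N. Pads are 20 mm wide; open, the fingers measure 119 mm over their backs; the gripper's body (75 mm by 180 mm) begins 59 mm behind the grasp point.
Start: joints at [-1.23, 0.491, 1.559, -0, 1.092, -0.106], TCP at [270.076, -563.657, 183.461] pointing down, gripper open.
Joint ranges: [-3.1, 3.1], [-0.84, 2.19], [0.05, 2.79], [-1.13, 4.28], [0.06, 2.93], [-2.69, 2.69]. Speed limits (rad/s): [2.22, 2.22, 2.79, 3.14, 3.14, 3.14].

INTERFACE

Orientations are given as [roll, pitch, yaw] about the fixed x, y, z axes, in that order (R = Rz(yaw) Ry(pitch) Rx(roll)).
In Python, from cell import * gives the robot as it stands.
- The arm moves only by the tool servo_tool, never from a script. Its argument "moves" is one flat list of numbers, 5 for each row, row after row: the shift along the world's x, y, z as a fraction of full scale, then the turn about the world's z as a fraction of full scale, then the opening, from 0 (shut) to 1 (fully open). A call has 1 to 12 rows; each row is the pose to reach, as a shift and turn from the pose commanded when the call began, turning the shorter way round; what a row does not reach only later rows make up. Full scale, the value 1, is 400 mm for a shift and 180 degrees for a turn. A row lasts 1/12 s, in which the tool goes at most 41.7 mm and 7.16 degrees, less where a joint would pass 70% of its speed; a pose out of reach is approached as far as the arm can. A call with a number of a shift or a turn outside -1 to 1 is refused whole. A call with a gripper value outside its range is refused whole. The fingers move at their own pace and stop on an object; the grip force is fixed at half the most. Time passes only in rows, so rows that repeat a pose let the fingers close. It gives the time, the measured TCP pose, the force, the opening and the grip force at its end, in the units of the state.
- state(): the state, without advancing time (a new reading comes with each control period).
- read_camera(name): name is "scene" or "top" or "wrist"; returns (picture, depth): 480x640x3 uint8, blue, green, red; 480x640 float32, mm along the optical axis (not along the pixel's ray), 0 where there is no reading.
- get_calibration(name): a dict with "K" (3x3 intrinsics, pixels), "R" (3x3) and "t" (3): a world point X has camera coordinates R X + t. Camera axes: x right, y down, z forward; pixel columns grow to the right and rows downward; lengths in mm; the calibration is good to about 2 mm. The wrist camera is an equidistant fisheye: a pixel r from the principal point sees the ray r / f radians off the axis. A picture is of the moment at which its call begins: read the wrist's pose just before it. get_calibration takes no time and is no camera call; for the wrist camera it gives the pose at the moment of the call.
- job_done(): hands the job in; it is judged then, once.
The state is a dict: "t": time; "joints": joint angles; "qvel": joint speeds; "tau": joint torques, N m; "eef_pos": TCP position; "tcp_rot": TCP orientation; "ft_force": force on the tool from outside, world axes, zero at the start; "moment": the same for the moment, N m; "opening": opening from 0.0 (shut) to 1.0 (fully open); "grip_force": force on a finger pad.
Only numpy, scipy, OpenCV 4.12 (cv2) and the standard library are available. Lean on these libraries where they do the work, as an engineer would, in place of code of your own. Each camera call takes 0.05 s, during which the arm holds its last target. There are 200 camera calls.

TASK

Get the blood samples ready to shake: keeping it upright, put the blue rack of purple-capped tubes into the shaker's tube bay, under the raised clear hold-down, and slide it between the rails right back to the stop. Then work the red ball lever from the top of its zigzag gate, by way of the middle step, down to the bottom step and across into the end of it by the green mark, so that the hold-down comes down just over the caps, and let go. Leave the white rack, bowl, timer and bottle where they are.

Things in the scene. Friction and masses are not known exactly. Their poses are not given: they have to be found in the camera images.
- shaker: white bench shaker, 260 deep (x) x 330 wide (y) mm, fixed to the counter, front towards the robot at yaw 0. Origin: centre of its underside; x to its back, y to its left, z up. Left half: tube bay along x, centre line y = +90 mm, open in front and at the sides. Right half, y -165 to +15 mm: lever console, a panel sloping up at 30 deg from x -120, z 89 to x -16, z 149 mm, then level to the back
- bay_front (a point): point on the front edge of the tube bay's deck, on its centre line. The deck is flat aluminium, 90 mm above the counter. Two guide rails 10 mm high stand on it, 51 mm apart, from 50 to 175 mm behind this point, flaring out to about 60 mm apart at 23 mm behind it. A black stop 25 mm high has its face 175 mm behind this point
- home (a point): point on the deck on which the middle of the rack's underside stands when the rack is fully home against the stop: 123 mm behind bay_front
- hold_front (a point): middle of the lower front edge of the hold-down, a clear framed plate over the bay, 54 wide, 98 long x 12 mm thick, on two posts 270 mm high. With the lever at the top step its underside is 142 mm above the deck, 58 mm above the caps of a rack in the bay. It ends 12 mm behind the front face of a homed rack: an upright gripper would strike it, one leaning back clears it
- tube_rack: blue block rack, 104 (x) x 46 (y) x 55 (z) mm with solid sides, with 10 purple-capped tubes in an area 92 x 34 mm standing 29 mm above it (84 mm in all); 0.2 to 0.35 kg. Origin: centre of its underside; x along its length, z up. It goes in lengthwise, either end first. Starts on the counter left or right of the shaker
- ball (a point): centre of the lever's red ball knob, 34 mm across. The 8 mm stem pivots 145 mm below the ball, 70 mm under the gate plate, and stays where it is left; moving it takes 2 to 4 N at the ball. The ball moves on a sphere about the pivot and can turn in a grip. Midway the stem stands square to the panel, leaning 30 deg towards the robot
- lever_down (a joint): lever angle down the gate, rad: 0 at the top step (hold-down raised), 0.35 at the middle step, 0.70 at the bottom step (hold-down 2 mm over the caps); grows as the ball comes down the slope towards the robot. The hold-down follows it, 80 mm per rad
- lever_side (a joint): lever angle across the gate, rad: positive to the shaker's left (+y), 0 straight, the slot ends at about +-0.23
- gate_1 (a point): ball's centre at the right end of the top step (white mark): the start, within some 30 mm. The gate is a steel plate on the sloping panel with a slot 15 mm wide in an S: left along the top step to gate_2, down to gate_3, right along the middle step to gate_4, down to gate_5, left along the bottom step to gate_6. Points fixed to the shaker on the slot's centre line; play at the ball about 5 mm
- gate_2 (a point): ball's centre at the left end of the top step
- gate_3 (a point): ball's centre at the left end of the middle step (yellow mark)
- gate_4 (a point): ball's centre at the right end of the middle step
- gate_5 (a point): ball's centre at the right end of the bottom step
- gate_6 (a point): ball's centre at the left end of the bottom step (green mark): the finish
- other_rack: white rack with yellow-capped tubes, same size as the blue one, to be left alone. Origin: centre of its underside
- steel_bowl: small steel bowl, 110 mm across, 45 mm high; leave alone. Origin: centre of its underside
- timer: white digital timer, 22 x 62 x 58 mm; leave alone. Origin: centre of its underside
- reagent: white dropper bottle with a red cap, 38 mm across, 75 mm high; leave alone. Origin: centre of its underside
There are look-alikes about, which are no part of the job. What is shaped like the tube_rack but orange or pink is not meant.

How it is judged:
By the outcome, as a careful person would: the job done as asked, in the order asked, and still so for the second after the job is handed in, with the robot touching nothing.
It also fails if it takes over 64 s, if anything falls off the work surface, if the arm or the gripper's body presses on something with over 40 N, if the wrist force passes 120 N, or if a joint passes its speed limit or range.

## Working session

There is one attempt and no reset: what is moved stays moved. The work goes in short steps, Python scripts to look and compute and a tool call to move; the robot and the scene stay as the last step left them, time stands still between calls to the robot, and variables do not carry over. Pictures are saved under pics/ and viewed, at most 10 in all, crops included, and the job is handed in when it is done.

Besides the shell and the picture viewer there is one more tool, called in YAML: its name, and indented under it one key for each argument. servo_tool: Moves the arm, as the interface text tells. Its arguments: {"type":"object","properties":{"moves":{"type":"array"}},"required":["moves"]}

```bash
mkdir -p pics; ls; python3 - <<'E'
from cell import *
import cv2,numpy as np
for n in("scene","top"):
    p,d=read_camera(n); cv2.imwrite(f"pics/{n}0.png",p); np.save(f"pics/{n}0.npy",d)
    c=get_calibration(n); print(n,c["K"].tolist(),np.round(c["R"],4).tolist(),np.round(c["t"],1).tolist())
s=state();print(s)
E
```

```text
pics
scene [[459.3823911849965, 0.0, 317.80159266559525], [0.0, 459.3823911849965, 239.425775311719], [0.0, 0.0, 1.0]] [[-0.4259, 0.9048, -0.0046], [0.6445, 0.2998, -0.7034], [-0.635, -0.3025, -0.7108]] [180.0, -196.1, 1594.4]
top [[558.9216615504788, 0.0, 316.52212784345295], [0.0, 558.9216615504788, 227.5379231271788], [0.0, 0.0, 1.0]] [[-0.0043, -1.0, 0.0082], [-0.9839, 0.0028, -0.1789], [0.1788, -0.0089, -0.9838]] [2.2, 467.1, 1539.2]
{'t': 0.1, 'joints': array([-1.22960395e+00,  4.91470643e-01,  1.55940721e+00, -1.12799868e-05,
        1.09167068e+00, -1.05592881e-01]), 'qvel': array([-1.58897523e-03, -2.33052591e-03, -1.63088851e-03, -1.76707683e-03,
       -9.32059916e-05, -9.69342396e-04]), 'tau': array([ 4.35593800e-03, -6.13619900e+01, -2.58608955e+01,  6.94504310e-02,
        4.69938561e-02, -5.36157563e-05]), 'eef_pos': array([ 269.98163261, -563.40632769,  182.93154376]), 'tcp_rot': array([-3.14064105e+00, -9.07970905e-05,  4.46790420e-01]), 'ft_force': array([-0.35295569,  0.16417445, -0.13770354]), 'moment': array([ 0.08891268, -0.01065826,  0.00751871]), 'grip_force': 0.0, 'opening': 0.9983858884900552}
```

View pics/scene0.png

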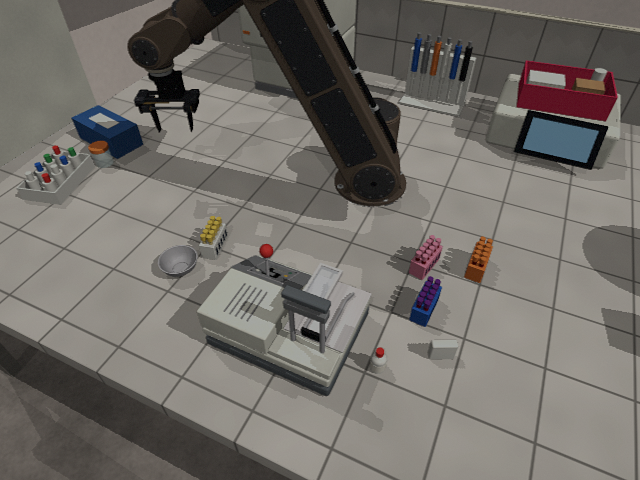

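View pics/top0.png

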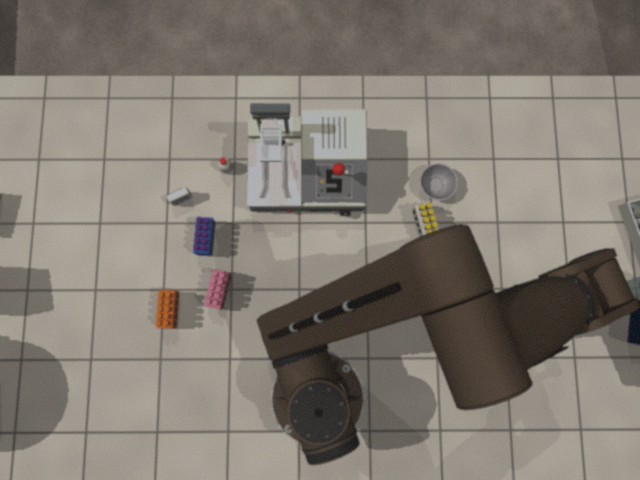

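The scene shows the shaker at scene (285,325) / top (308,160), with the ball at top (339,169) / scene (266,250). 

Rack candidates:
- Blue with purple caps: top (204,236), scene (426,300).
- Pink: top (217,289), scene (427,255).
- Orange: top (167,309), scene (480,257).
- White with yellow caps: top (427,218), scene (212,237).

I choose the blue one and check it in a crop.

```bash
cat > h.py <<'E'
import cv2,numpy as np
def cal(n):
    from cell import get_calibration
    return get_calibration(n)
def cloud(d,c):
    K,R,t=c["K"],c["R"],c["t"]
    v,u=np.mgrid[:480,:640]
    P=np.stack([(u-K[0,2])/K[0,0]*d,(v-K[1,2])/K[1,1]*d,d],-1)
    return (P-t)@R
def ray(c,u,v):
    K,R,t=c["K"],c["R"],c["t"]
    r=R.T@np.array([(u-K[0,2])/K[0,0],(v-K[1,2])/K[1,1],1]); return -R.T@t,r/np.linalg.norm(r)
def tri(c1,p1,c2,p2):
    o1,a=ray(c1,*p1);o2,b=ray(c2,*p2)
    s=np.linalg.lstsq(np.stack([a,-b],1),o2-o1,rcond=None)[0]
    A,B=o1+s[0]*a,o2+s[1]*b
    return (A+B)/2,np.linalg.norm(A-B)
def onz(c,u,v,z):
    o,r=ray(c,u,v);return o+r*(z-o[2])/r[2]
E
python3 - <<'E'
from h import *
T=cv2.imread("pics/top0.png");S=cv2.imread("pics/scene0.png")
a=cv2.resize(T[95:220,235:375],None,fx=4,fy=4,interpolation=3)   # 560x500
b=cv2.resize(T[210:262,185:225],None,fx=5,fy=5,interpolation=3)
im=np.zeros((500,800,3),np.uint8);im[:,:560]=a;im[:260,580:780]=b
cv2.imwrite("pics/c1.png",im)
cv2.imwrite("pics/c2.png",cv2.resize(S[225:395,190:460],None,fx=2.9,fy=2.9,interpolation=3))
for n,I in(("top",T),("scene",S)):
    d=np.load(f"pics/{n}0.npy");c=cal(n);P=cloud(d,c)
    h=cv2.cvtColor(I,cv2.COLOR_BGR2HSV)
    m=(h[...,0]>105)&(h[...,0]<160)&(h[...,1]>110)&(P[...,2]>5)&(P[...,2]<120)&(P[...,0]>300)&(P[...,1]>100)&(P[...,1]<450)
    k,l,st,ce=cv2.connectedComponentsWithStats(m.astype(np.uint8))
    for i in range(1,k):
        if st[i,4]>30:
            Q=P[l==i];print(n,"blue",st[i],Q.mean(0).round(1),np.percentile(Q,[1,50,99],axis=0).round(1).tolist())
            if n=="top":
                q=Q[(Q[:,2]>70)];print("caps rect",cv2.minAreaRect(q[:,:2].astype(np.float32)),np.median(q[:,2]))
    r=((h[...,0]<8)|(h[...,0]>172))&(h[...,1]>150)&(P[...,2]>140)&(P[...,2]<300)
    Q=P[r&(P[...,1]>-200)&(P[...,1]<100)&(P[...,0]>400)];print(n,"red",len(Q),Q.mean(0) if len(Q) else 0,Q.max(0))
    v,u=np.nonzero(r&(P[...,1]>-200)&(P[...,1]<100)&(P[...,0]>400));print(u.mean(),v.mean(),u.min(),u.max(),v.min(),v.max())
    print("table",np.median(P[(abs(P[...,2])<15)][:,2]))
    if n=="top":
        for uv in [(285,205),(260,180),(283,175),(272,135),(272,155),(330,120),(345,200),(309,200),(270,108)]: print(uv,P[uv[1],uv[0]].round(1))
E
```

```text
top blue [194 218  19  37 421] [437.5 315.   68.8] [[393.8, 295.5, 46.2], [437.7, 313.1, 60.5], [491.7, 338.7, 91.9]]
caps rect ((443.4384460449219, 318.7221374511719), (30.914548873901367, 87.44813537597656), 85.29595947265625) 84.30695494326609
top red 99 [589.01876529 -53.39284361 213.50487814] [602.36458885 -40.83480686 220.87287272]
337.8888888888889 168.8181818181818 333 343 164 174
table 0.33441692746551066
(285, 205) [522.3  87.9  88.1]
(260, 180) [592.3 157.4  93.9]
(283, 175) [603.7  93.1 103.9]
(272, 135) [669.9 114.4 242.3]
(272, 155) [619.2 114.4 235.6]
(330, 120) [746.  -36.6 149. ]
(345, 200) [535.7 -78.2  89.9]
(309, 200) [536.   21.5  89.4]
(270, 108) [726.3 117.2 281.4]
scene blue [410 277  32  50 843] [464.6 321.1  60.4] [[399.9, 295.9, 7.5], [472.4, 321.4, 57.3], [499.2, 343.6, 88.1]]
scene red 141 [598.14112786 -51.08386144 210.91218342] [608.91882473 -38.66940171 222.51171892]
265.92198581560285 250.38297872340425 260 272 244 257
table 1.345704968777919
```

View pics/c1.png

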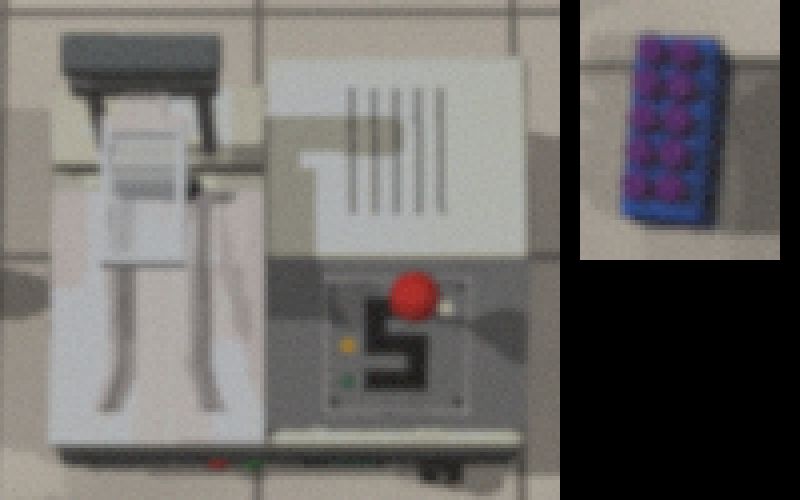

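View pics/c2.png

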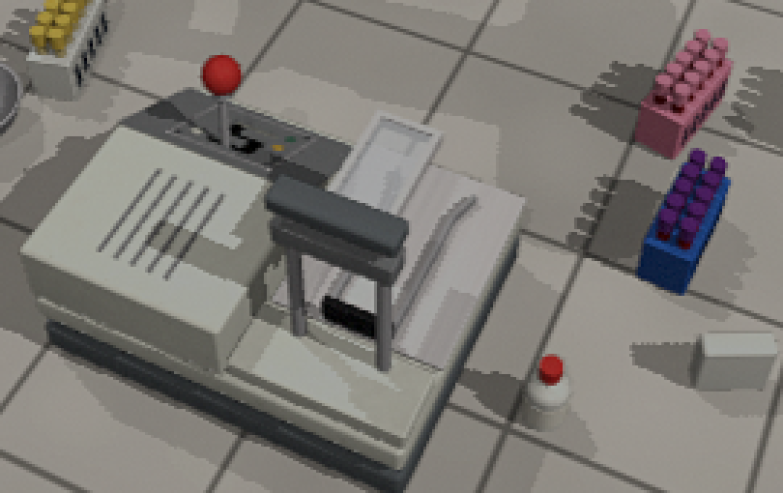

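The crop confirms the chosen rack: blue block with purple caps, at top (204,236) and scene (426,300). The bay rails are at crop-1 (122,370) and (202,370), the deck front edge at crop row 442, and the ball at crop-1 (414,297) and crop-2 (222,75). Next I compute positions.

```bash
python3 - <<'E'
from h import *
ct,cs=cal("top"),cal("scene")
t=lambda x,y:(235+x/4-.375,95+y/4-.375); s=lambda x,y:(190+x/2.9-.33,225+y/2.9-.33)
b=lambda x,y:(185+x/5-.4,210+y/5-.4)
print("ball",tri(ct,t(414,297),cs,s(222,75)))
print("holdfront corners", tri(ct,t(105,264),cs,s(378,115)),tri(ct,t(187,264),cs,s(440,130)))
print("front edge L/R/mid",[onz(ct,*t(*q),90).round(1) for q in((50,442),(265,442),(157,442))])
print("rear of panel sides z149", [onz(ct,*t(*q),149).round(1) for q in((267,58),(522,58),(267,257),(522,257))])
print("rails ends z100",[onz(ct,*t(*q),100).round(1) for q in((112,408),(212,408),(127,370),(198,370),(127,275),(198,275))])
print("right deck corner tri",tri(ct,t(50,442),cs,s(526,198)))
print("blue top corners z55",[onz(ct,*b(*q),55).round(1) for q in((622,216) and (42,216),(133,220),(60,36),(140,40))])
# depth fits
d=np.load("pics/top0.npy");P=cloud(d,ct)
dk=(abs(P[...,2]-90)<4)&(P[...,1]>30)&(P[...,1]<190)&(P[...,0]>470)&(P[...,0]<750)
Q=P[dk];print("deck",np.percentile(Q,[1,50,99],axis=0).round(1).tolist())
dk=(abs(P[...,2]-149)<5)&(P[...,0]>600)&(P[...,1]<60)&(P[...,1]>-200)
Q=P[dk];print("console",cv2.minAreaRect(Q[:,:2].astype(np.float32)),np.median(Q[:,2]))
dk=(abs(P[...,2]-244)<8)&(P[...,0]>560)&(P[...,0]<700)
Q=P[dk];print("hold",cv2.minAreaRect(Q[:,:2].astype(np.float32)),np.median(Q[:,2]),np.percentile(Q,[2,98],axis=0))
E
```

```text
ball (array([591.97847562, -54.55014827, 202.91621386]), np.float64(0.05212854050267875))
holdfront corners (array([608.64474998, 119.66618587, 251.82579643]), np.float64(46.210854961893546)) (array([598.59973476, 114.47813783, 227.97648671]), np.float64(49.670302148256454))
front edge L/R/mid [array([521.8, 192.2,  90. ]), array([521.4,  44. ,  90. ]), array([521.6, 118.5,  90. ])]
rear of panel sides z149 [array([777.5,  41.6, 149. ]), array([ 777.4, -133.2,  149. ]), array([635.8,  41.5, 149. ]), array([ 635.5, -130.4,  149. ])]
rails ends z100 [array([543.4, 148.9, 100. ]), array([543.2,  80.2, 100. ]), array([570.3, 138.9, 100. ]), array([570.2,  90. , 100. ]), array([638.3, 139.7, 100. ]), array([638.2,  90.4, 100. ])]
right deck corner tri (array([521.20100535, 192.41750141,  92.07589118]), np.float64(0.8935715068699692))
blue top corners z55 [array([394.4, 344.1,  55. ]), array([392. , 293.6,  55. ]), array([496.4, 337.6,  55. ]), array([494. , 292.7,  55. ])]
deck [[521.9, 46.3, 86.1], [604.2, 112.9, 90.2], [716.4, 188.4, 93.9]]
console ((695.4925537109375, -46.49884796142578), (178.59893798828125, 168.6430206298828), 89.91867065429688) 149.1404274759572
hold ((650.7765502929688, 118.58851623535156), (98.31602478027344, 54.0400390625), 0.07356799393892288) 239.93612728032278 [[604.36058504  91.91756857 236.17930964]
 [697.80039733 144.83034311 245.76251004]]
```

servo_tool:
  moves: [0.1,0.3,0.5,-0.14,1,0.5,1,0.5,-0.14,1,0.5,1,0.5,-0.14,1,0.5,1,0.5,-0.14,1,0.5,1,0.5,-0.14,1,0.5,1,0.5,-0.14,1,0.5,1,0.5,-0.14,1,0.5,1,0.5,-0.14,1,0.5,1,0.5,-0.14,1,0.5,1,0.5,-0.14,1,0.5,1,0.5,-0.14,1,0.5,1,0.5,-0.14,1]

```text
t: 1.1
eef_pos: [470.4, -161.6, 384.3]
tcp_rot: [3.142, -0.0, 0.007]
ft_force: [0.2, -0.2, 0.2]
opening: 1.003
grip_force: 0.0
```

servo_tool:
  moves: [0.05,0.7,0,0,1,0.05,0.7,0,0,1,0.05,0.7,0,0,1,0.05,0.7,0,0,1,0.05,0.7,0,0,1,0.05,0.7,0,0,1,0.05,0.7,0,0,1,0.05,0.7,0,0,1,0.05,0.7,0,0,1]

```text
t: 1.85
eef_pos: [489.8, 117.7, 383.0]
tcp_rot: [3.141, 0.001, 0.01]
ft_force: [-0.6, 0.2, -1.1]
opening: 0.997
grip_force: 0.0
```

```bash
python3 - <<'E'
from cell import *
import cv2,numpy as np,pickle
c=get_calibration("wrist");p,d=read_camera("wrist")
cv2.imwrite("pics/w1.png",p);pickle.dump((c,d),open("pics/w1.pkl","wb"))
print(c["K"].tolist(),c["R"].round(3).tolist(),(-c["R"].T@c["t"]).round(1),state()["eef_pos"],d[240,320])
E
```

```text
[[371.64829954431775, 0.0, 323.0485627073456], [0.0, 371.64829954431775, 238.54506851192176], [0.0, 0.0, 1.0]] [[0.009, -1.0, -0.001], [-0.96, -0.009, 0.279], [-0.279, -0.002, -0.96]] [568.6 118.4 584.6] [489.88569526 116.57366571 383.14714913] 607.8531
```

View pics/w1.png

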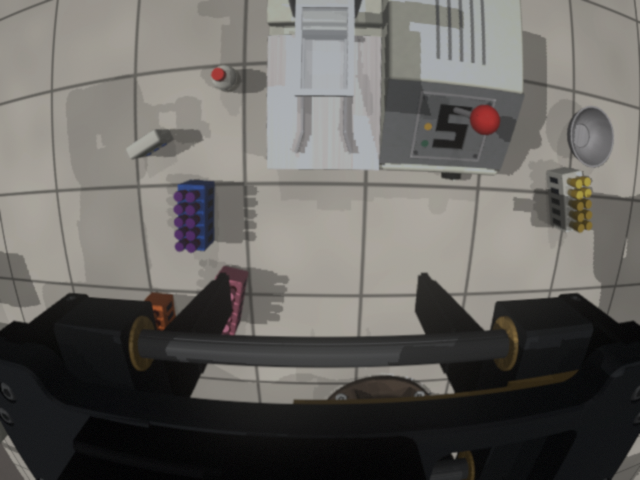

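The wrist view shows the bay at (325,120) with the hold-down front edge at row 95, the deck front edge at row 169 and the ball at (485,120). The blue rack is at (193,215). I'll take an enlarged crop of the bay and compute the cloud.

```bash
cat >> h.py <<'E'
def wray(c,u,v):
    K,R,t=c["K"],c["R"],c["t"];x=np.asarray(u)-K[0,2];y=np.asarray(v)-K[1,2]
    r=np.hypot(x,y)+1e-9;th=r/K[0,0]
    return np.stack([np.sin(th)*x/r,np.sin(th)*y/r,np.cos(th)],-1)@R, -R.T@t
def wcloud(d,c):
    v,u=np.mgrid[:480,:640];r,o=wray(c,u,v);return o+r*(d/(r@c["R"][2]))[...,None]
def won(c,u,v,z):
    r,o=wray(c,u,v);return o+r*(z-o[2])/r[2]
E
python3 - <<'E'
from h import *
import pickle
I=cv2.imread("pics/w1.png");c,d=pickle.load(open("pics/w1.pkl","rb"));P=wcloud(d,c)
print("table",P[260,325],"deck",P[150,325],P[120,325])
a=cv2.resize(I[60:180,260:390],None,fx=4,fy=4,interpolation=3);b=cv2.resize(I[175:255,160:230],None,fx=3.8,fy=3.8,interpolation=3)
im=np.zeros((480,800,3),np.uint8);im[:,:520]=a;im[:304,530:796]=b;cv2.imwrite("pics/c3.png",im)
h=cv2.cvtColor(I,cv2.COLOR_BGR2HSV)
reg=(P[...,0]>380)&(P[...,0]<510)&(P[...,1]>270)&(P[...,1]<370)
m=(h[...,0]>98)&(h[...,0]<126)&(h[...,1]>110)&reg&(abs(P[...,2]-55)<6)
Q=P[m];print("blue top",len(Q),cv2.minAreaRect(Q[:,:2].astype(np.float32)),np.median(Q[:,2]))
m=(h[...,0]>126)&(h[...,0]<160)&(h[...,1]>90)&reg&(abs(P[...,2]-84)<5)
Q=P[m];print("caps",len(Q),cv2.minAreaRect(Q[:,:2].astype(np.float32)),np.median(Q[:,2]))
m=(abs(P[...,2]-244)<6)&(P[...,0]>560)&(P[...,0]<700)&(P[...,1]>60)&(P[...,1]<180)
Q=P[m];print("hold",np.percentile(Q,[1,50,99],axis=0).round(1).tolist())
m=((h[...,0]<6)|(h[...,0]>174))&(h[...,1]>150)&(P[...,2]>140)&(P[...,1]<50)
Q=P[m]; v,u=np.nonzero(m);print("ball px",u.mean(),v.mean())
f=lambda p:np.linalg.norm(Q-p[:3],axis=1)-17
from scipy.optimize import least_squares
print("ball wrist",least_squares(f,[592,-54,203],loss="soft_l1").x)
rr,o=wray(c,u.mean(),v.mean()); o2,b2=ray(cal("top"),338.1,168.9); o3,b3=ray(cal("scene"),266.2,250.5)
A=sum(np.eye(3)-np.outer(k,k) for k in(rr,b2,b3));B=sum((np.eye(3)-np.outer(k,k))@q for k,q in((rr,o),(b2,o2),(b3,o3)))
p=np.linalg.solve(A,B);print("ball 3ray",p,[np.linalg.norm(np.cross(p-q,k)) for k,q in((rr,o),(b2,o2),(b3,o3))])
E
```

```text
table [ 3.61286589e+02  1.13741920e+02 -1.03326671e-01] deck [546.47378638 116.0433064   90.59237814] [586.3617513 116.4300084  90.7852509]
blue top 531 ((446.77374267578125, 317.0363464355469), (43.16730499267578, 102.05769348144531), 89.15489959716797) 55.46900789228289
caps 712 ((446.550537109375, 318.9246520996094), (32.910980224609375, 88.94983673095703), 87.13187408447266) 84.59105272242888
hold [[604.8, 92.2, 238.4], [649.6, 118.5, 240.6], [696.9, 144.9, 243.6]]
ball px 484.6634460547504 119.27858293075684
ball wrist [592.66017718 -55.54500954 200.79861688]
ball 3ray [592.27584059 -54.53905976 203.23811257] [np.float64(0.5422794157274855), np.float64(0.45983091037023527), np.float64(0.10453768755368258)]
```

View pics/c3.png

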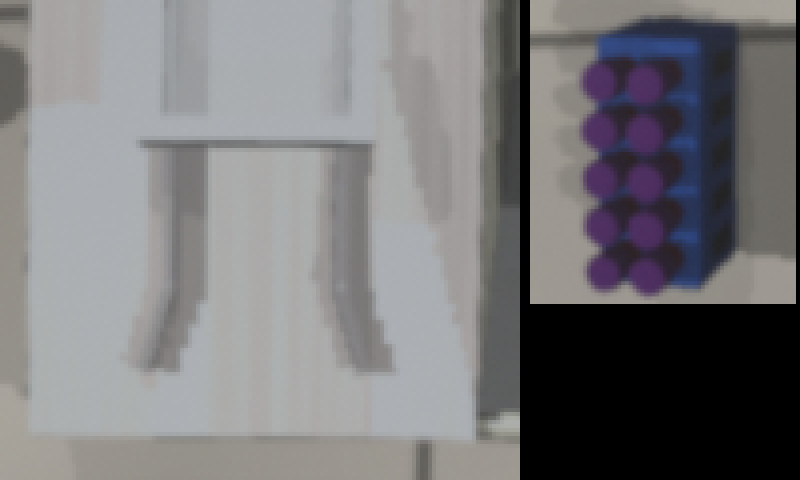

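```bash
python3 - <<'E'
from h import *
import pickle
c,d=pickle.load(open("pics/w1.pkl","rb"))
g=lambda x,y,z:won(c,260+x/4-.375,60+y/4-.375,z).round(1)
for n,q in dict(inL=(172,250,100),inR=(320,250,100),inL2=(172,290,100),inR2=(318,290,100),outL=(150,250,100),outRsh=(370,250,90),shL=(207,250,90),frontL=(28,432,90),frontR=(475,438,90),endL=(140,370,100),endR=(375,372,90),holdL=(138,143,232),holdR=(372,143,232)).items(): print(n,g(*q))
g=lambda x,y,z:won(c,160+(x-530)/3.8-.37,175+y/3.8-.37,z).round(1)
print([g(*q) for q in((600,38,55),(698,40,55),(703,288,55),(610,288,55))], [g(*q) for q in((735,25,0),(735,245,0))])
E
```

```text
inL [583.1 145.2 100. ]
inR [583.5  97.7 100. ]
inL2 [570.1 145.1 100. ]
inR2 [570.5  98.1 100. ]
outL [583.2 152.3 100. ]
outRsh [584.2  80.8  90. ]
shL [583.4 134.2  90. ]
frontL [522.9 193.9  90. ]
frontR [522.2  44.3  90. ]
endL [544.  155.4 100. ]
endR [543.5  78.5  90. ]
holdL [604.8 146.  232. ]
holdR [605.3  91.5 232. ]
[array([497.2, 337. ,  55. ]), array([495.4, 295.1,  55. ]), array([393.6, 300.2,  55. ]), array([392.9, 341.9,  55. ])] [array([494. , 296.2,   0. ]), array([395.8, 302.2,   0. ])]
```

```bash
python3 - <<'E'
from h import *
I=cv2.imread("pics/w1.png");S=cv2.imread("pics/scene0.png")
a=cv2.resize(I[85:175,400:520],None,fx=6,fy=6,interpolation=2)
cv2.imwrite("pics/c4.png",a)
E
```

```text
(no output)
```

View pics/c4.png

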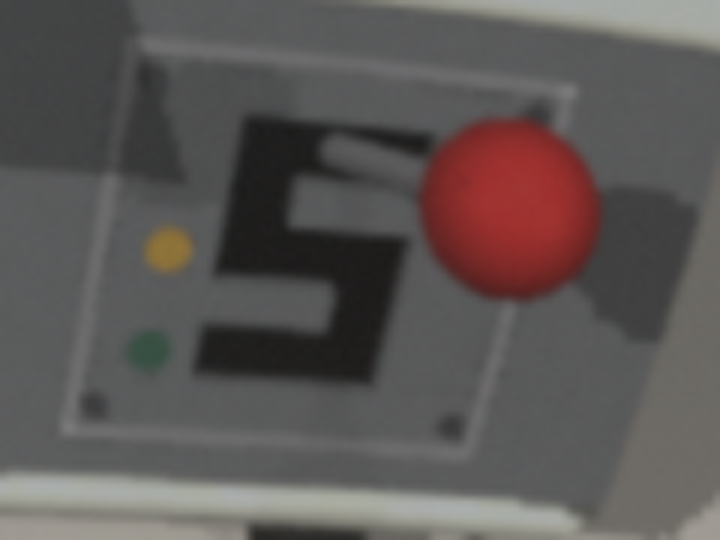

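```bash
python3 - <<'E'
from h import *
import pickle
c,d=pickle.load(open("pics/w1.pkl","rb"));P=wcloud(d,c)
v,u=np.mgrid[140:165,440:455];Q=P[85:175,400:520].reshape(-1,3)
Q=Q[(Q[:,0]>540)&(Q[:,0]<630)&(Q[:,1]>-125)&(Q[:,1]<30)&(abs(Q[:,2]-89-(Q[:,0]-532)*.577)<5)]
print("panel offset along normal",np.median((Q[:,2]-89-(Q[:,0]-532)*.5774)*.866),len(Q), "slope",np.polyfit(Q[:,0],Q[:,2],1))
n=np.array([-.5,0,.866]);p0=np.array([532,0,89])+n*2
def g(x,y):
    r,o=wray(c,400+x/6-.42,85+y/6-.42);p=o+r*((p0-o)@n)/(r@n);return np.r_[p,(p-p0)@[.866,0,.5]].round(1)
for k,q in dict(topL=(245,118),topLend=(236,160),topR=(435,135),midL_l=(215,272),midL_t=(228,215),midRt=(405,238),botR=(372,382),botRx=(390,310),botL=(195,373),botLt=(203,328),stem=(330,150),plTL=(135,43),plTR=(573,92),plBL=(67,430),plBR=(465,455),inner1=(290,205),inner2=(330,305)).items(): print(k,g(*q))
E
```

```text
panel offset along normal 0.758469954843046 5797 slope [   0.5759446  -216.44850511]
topL [610.5 -24.2 136.7  91.8]
topLend [602.  -24.  131.7  82. ]
topR [610.9 -66.7 136.8  92.2]
midL_l [578.5 -24.3 118.1  54.8]
midL_t [590.6 -24.7 125.2  68.8]
midRt [588.9 -65.6 124.2  66.9]
botR [556.7 -66.5 105.6  29.7]
botRx [573.2 -66.3 115.1  48.7]
botL [556.1 -24.5 105.2  29. ]
botLt [566.2 -24.2 111.   40.6]
stem [605.7 -44.1 133.8  86.2]
plTL [623.3   1.5 144.  106.6]
plTR [622.9 -95.8 143.8 106.1]
plBL [541.6   2.1  96.9  12.3]
plBR [541.2 -94.5  96.6  11.8]
inner1 [593.7 -37.9 126.9  72.4]
inner2 [573.2 -52.  115.1  48.7]
```

The slot fit gives a pivot at (618.5, -45.6, 60.4) and a ball-to-pivot distance of 145.5 mm, against 145 in the text. The ball starts part-way along the top step. Next I reach for the rack at (445, 318.5), yaw -2.8°.

servo_tool:
  moves: [-0.1125,0.505,-0.56,-0.018,1,-0.1125,0.505,-0.56,-0.018,1,-0.1125,0.505,-0.56,-0.018,1,-0.1125,0.505,-0.56,-0.018,1,-0.1125,0.505,-0.56,-0.018,1,-0.1125,0.505,-0.56,-0.018,1,-0.1125,0.505,-0.56,-0.018,1,-0.1125,0.505,-0.56,-0.018,1,-0.1125,0.505,-0.56,-0.018,1,-0.1125,0.505,-0.56,-0.018,1]

```text
t: 2.73
eef_pos: [445.7, 317.4, 159.9]
tcp_rot: [3.141, 0.0, -0.05]
ft_force: [-0.2, -0.4, 0.4]
opening: 1.001
grip_force: 0.0
```

```bash
python3 - <<'E'
from cell import *
from h import *
c=get_calibration("wrist");I,d=read_camera("wrist");cv2.imwrite("pics/w2.png",I);P=wcloud(d,c)
s=state();print(s["eef_pos"].round(1),s["tcp_rot"].round(3))
h=cv2.cvtColor(I,cv2.COLOR_BGR2HSV);reg=(P[...,0]>380)&(P[...,0]<510)&(P[...,1]>270)&(P[...,1]<370)
for n,a,b,z in(("top",98,126,55),("caps",126,160,84)):
    m=(h[...,0]>a)&(h[...,0]<b)&(h[...,1]>90)&reg&(abs(P[...,2]-z)<5);Q=P[m]
    if len(Q)>50: print(n,len(Q),cv2.minAreaRect(Q[:,:2].astype(np.float32)),np.median(Q[:,2]))
E
```

```text
[446.2 317.3 160.7] [-3.141e+00 -1.000e-03 -5.100e-02]
top 2484 ((446.3398132324219, 319.96063232421875), (45.02849578857422, 102.46604919433594), 86.2466812133789) 55.26300317375197
caps 2919 ((446.0169982910156, 319.8199157714844), (33.214107513427734, 90.36639404296875), 86.10684204101562) 84.32614566863083
```

servo_tool:
  moves: [0,0.0055,-0.1,-0.005,1,0,0.0055,-0.2,-0.005,1,0,0.0055,-0.28,-0.005,1,0,0.0055,-0.35,-0.005,1,0,0.0055,-0.35,-0.005,1,0,0.0055,-0.35,-0.005,0,0,0.0055,-0.35,-0.005,0,0,0.0055,-0.35,-0.005,0,0,0.0055,-0.35,-0.005,0,0,0.0055,-0.35,-0.005,0,0,0.0055,-0.35,-0.005,0,0,0.0055,-0.35,-0.005,0]

```text
t: 3.78
eef_pos: [445.2, 320.6, 19.9]
tcp_rot: [-3.141, -0.001, -0.065]
ft_force: [-0.2, -0.4, 0.5]
opening: 0.564
grip_force: 0.0
```

servo_tool:
  moves: [0,0,0,0,0,0,0,0,0,0,0,0,0,0,0,0,0,0,0,0,0,0,0.05,0,0,0,0,0.1,0,0,0,0,0.18,0,0,0,0,0.26,0,0,0,0,0.3,0,0,0,0,0.3,0,0]

```text
t: 4.62
eef_pos: [446.2, 321.4, 142.4]
tcp_rot: [-3.139, -0.004, -0.065]
ft_force: [-0.0, 0.2, -3.4]
opening: 0.478
grip_force: 30.0
```

servo_tool:
  moves: [0.01,-0.04,0,0.005,0,0.03,-0.11,0,0.01,0,0.05,-0.19,0,0.016,0,0.075,-0.27,0,0.021,0,0.09,-0.35,0,0.021,0,0.11,-0.42,0,0.021,0,0.12,-0.47,0,0.021,0,0.125,-0.495,0,0.021,0,0.125,-0.504,0,0.021,0,0.125,-0.504,0,0.021,0,0.125,-0.504,0,0.021,0]

```text
t: 5.53
eef_pos: [494.7, 119.7, 138.9]
tcp_rot: [-3.142, 0.001, 0.001]
ft_force: [0.3, 0.3, -3.7]
opening: 0.482
grip_force: 30.0
```

```bash
python3 - <<'E'
from cell import *
from h import *
import pickle
c=get_calibration("wrist");I,d=read_camera("wrist");cv2.imwrite("pics/w3.png",I);P=wcloud(d,c);pickle.dump((c,d),open("pics/w3.pkl","wb"))
s=state();print(s["eef_pos"].round(1),s["tcp_rot"].round(3))
h=cv2.cvtColor(I,cv2.COLOR_BGR2HSV);reg=(P[...,0]>400)&(P[...,0]<600)&(P[...,1]>60)&(P[...,1]<180)
for n,a,b,lo,hi in(("top",98,126,160,182),("caps",126,160,185,215)):
    m=(h[...,0]>a)&(h[...,0]<b)&(h[...,1]>90)&reg&(P[...,2]>lo)&(P[...,2]<hi);Q=P[m]
    if len(Q)>50: print(n,len(Q),cv2.minAreaRect(Q[:,:2].astype(np.float32)),np.median(Q[:,2]),np.polyfit(Q[:,0],Q[:,2],1))
m=reg&(P[...,0]>575)&(P[...,2]>95)&(P[...,2]<106)
for x in range(575,600,6):
    q=P[m&(abs(P[...,0]-x)<3)&(P[...,2]>97)][:,1];print(x,np.histogram(q,np.arange(84,158,3))[0])
q=P[reg&(P[...,2]>225)];
m=(abs(P[...,2]-90)<4)&(P[...,1]>20)&(P[...,1]<220)&(P[...,0]>560)&(P[...,0]<590);print("deck y",np.percentile(P[m],[1,50,99],axis=0).round(1).tolist())
cv2.imwrite("pics/c5.png",cv2.resize(I[60:320,180:480],None,fx=2.3,fy=2.3,interpolation=2))
E
```

```text
[494.7 119.9 139.1] [-3.142e+00  1.000e-03  2.000e-03]
top 5636 ((495.94476318359375, 119.79729461669922), (45.53324890136719, 103.9948501586914), 89.93879699707031) 174.70633720354957 [-2.42796518e-02  1.86840404e+02]
caps 9527 ((497.49169921875, 120.38782501220703), (33.9187126159668, 88.16145324707031), 89.67153930664062) 203.6845230217614 [-5.28793966e-04  2.02621478e+02]
575 [ 0 10 20  5  0  0  0  0  0  0  0  0  0  0  0  0  0  0  0  0 25  5  0  0]
581 [ 0 13 38  8  0  0  0  0  0  0  0  0  0  0  0  0  0  0  0  0 45  9  0  0]
587 [ 0 16 45  2  0  0  0  0  0  0  0  0  0  0  0  0  0  0  0  0 45 15  0  0]
593 [ 0 14 41  0  0  0  0  0  0  0  0  0  0  0  0  0  0  0  0  8 45 18  0  0]
599 [ 0 10 26  3  0  0  0  0  0  0  0  0  0  0  0  0  0  0  0  1 31  9  0  0]
deck y [[560.3, 43.9, 88.7], [575.1, 118.0, 90.3], [589.8, 191.6, 92.3]]
```

View pics/c5.png

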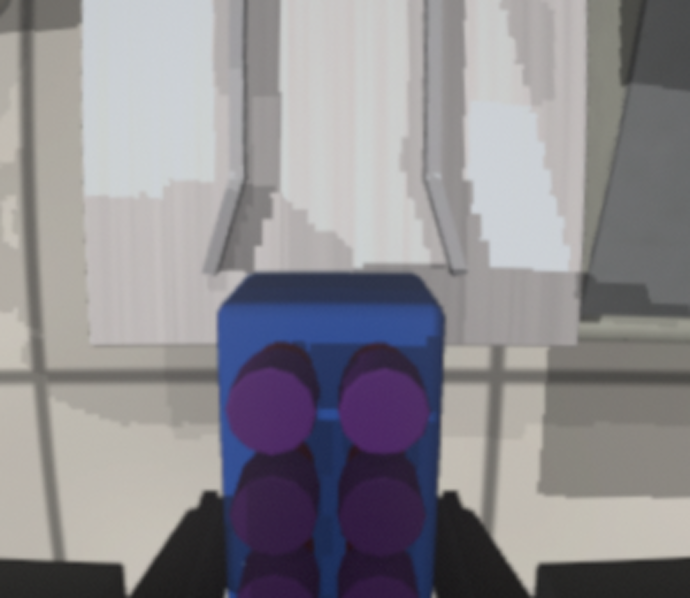

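The crop shows the rack held straight and level, with its front edge at crop row 275, lined up between the flares at (210,270) and (460,270). The rails' centre is y ≈ 118.4 and the rack is at y ≈ 119.8, so I shift it 1.3 mm right, lower it, and slide it in.

servo_tool:
  moves: [0,-0.0035,-0.03,0,0,0,-0.0035,-0.055,0,0,0,-0.0035,-0.0675,0,0,0.02,-0.0035,-0.0675,0,0,0.045,-0.0035,-0.0675,0,0,0.07,-0.0035,-0.0675,0,0,0.095,-0.0035,-0.0675,0,0,0.12,-0.0035,-0.0675,0,0,0.145,-0.0035,-0.0675,0,0,0.165,-0.0035,-0.0675,0,0,0.165,-0.0035,-0.0675,0,0,0.165,-0.0035,-0.0675,0,0]

```text
t: 6.58
eef_pos: [561.2, 117.5, 112.2]
tcp_rot: [3.141, 0.001, 0.001]
ft_force: [0.4, -0.2, -4.7]
opening: 0.477
grip_force: 30.0
```

Lower 3 mm to the deck and release, then back up and away.

servo_tool:
  moves: [0,0,-0.005,0,0,0,0,-0.0075,0,0,0,0,-0.0075,0,0]

```text
t: 6.83
eef_pos: [560.6, 117.5, 109.7]
tcp_rot: [3.141, 0.0, 0.001]
ft_force: [-2.2, -1.0, -1.1]
opening: 0.478
grip_force: 30.0
```

servo_tool:
  moves: [0,0,0,0,1,0,0,0,0,1,0,0,0,0,1,0,0,0,0,1,0,0,0,0,1,-0.04,0,0,0,1,-0.11,0,0,0,1,-0.18,0,0,0,1,-0.21,0,0,0,0.5,-0.21,0,0,0,0,-0.21,0,0,0,0,-0.21,0,0,0,0]

```text
t: 7.83
eef_pos: [478.3, 117.6, 109.7]
tcp_rot: [-3.142, -0.001, 0.001]
ft_force: [-0.1, -0.3, -0.1]
opening: 0.773
grip_force: 0.0
```

servo_tool:
  moves: [0,0,0,0,0,0,0,0,0,0,0,0,0,0,0,0,0,0,0,0,0,0,0,0,0,0,0,0,0,0]

```text
t: 8.33
eef_pos: [477.1, 117.5, 109.4]
tcp_rot: [3.142, 0.0, 0.001]
ft_force: [-0.3, -0.6, -0.4]
opening: 0.356
grip_force: 0.0
```

```bash
cat >> h.py <<'E'
def rack(n):
    from cell import read_camera,get_calibration,state
    c=get_calibration("wrist");I,d=read_camera("wrist");cv2.imwrite(f"pics/{n}.png",I);P=wcloud(d,c)
    s=state();print(s["t"],s["eef_pos"].round(1),s["tcp_rot"].round(3),s["opening"])
    h=cv2.cvtColor(I,cv2.COLOR_BGR2HSV);reg=(P[...,0]>400)&(P[...,0]<720)&(P[...,1]>60)&(P[...,1]<180)
    for k,a,b,lo,hi in(("top",98,126,138,152),("caps",126,160,166,180)):
        m=(h[...,0]>a)&(h[...,0]<b)&(h[...,1]>80)&reg&(P[...,2]>lo)&(P[...,2]<hi);Q=P[m]
        if len(Q)>50: print(k,len(Q),cv2.minAreaRect(Q[:,:2].astype(np.float32)),np.median(Q[:,2]),np.polyfit(Q[:,0],Q[:,2],1)[0],np.percentile(Q,[.5,99.5],axis=0).round(1).tolist())
    return I,P
E
python3 -c "
from h import *
rack('w4')"
```

```text
8.3833 [477.1 117.5 109.4] [3.142e+00 0.000e+00 1.000e-03] 0.3126650247477863
top 8156 ((561.4131469726562, 116.9899673461914), (102.06018829345703, 45.754783630371094), 0.13642685115337372) 145.17964403180207 -0.0013345816702048509 [[511.2, 94.5, 142.7], [610.8, 139.5, 147.0]]
caps 13263 ((561.24072265625, 116.61002349853516), (34.22433853149414, 90.62040710449219), 89.97293090820312) 174.24862552767016 -0.002691224227914943 [[517.5, 100.4, 166.7], [605.3, 133.2, 176.0]]
```

servo_tool:
  moves: [0,0,0,0,0,0.02,0,0,0,0,0.04,0,0,0,0,0.055,0,0,0,0,0.07,0,0,0,0,0.085,0,0,0,0,0.1,0,0,0,0,0.115,0,0,0,0,0.13,0,0,0,0,0.145,0,0,0,0,0.145,0,0,0,0]

```text
t: 9.3
eef_pos: [536.6, 117.5, 109.4]
tcp_rot: [-3.142, -0.001, 0.0]
ft_force: [-1.4, 1.0, -0.3]
opening: 0.001
grip_force: 0.0
```

```bash
python3 -c "
from h import *
rack('w5')"
```

```text
9.35 [536.1 117.5 109.4] [ 3.142e+00 -1.000e-03  1.000e-03] 0.004981394534988963
top 2561 ((568.8275146484375, 119.90948486328125), (45.416664123535156, 41.69896697998047), 89.82462310791016) 145.24620577014926 0.006644426859793526 [[550.6, 97.4, 143.0], [589.5, 142.2, 147.0]]
caps 4866 ((574.6375732421875, 119.60543823242188), (33.766448974609375, 38.027156829833984), 89.65360260009766) 174.26072688607792 0.0012666181607810737 [[556.5, 103.2, 166.5], [589.2, 135.8, 175.9]]
```

servo_tool:
  moves: [0.015,0,0,0,0,0.03,0,0,0,0,0.045,0,0,0,0,0.06,0,0,0,0,0.0675,0,0,0,0,0.0675,0,0,0,0]

```text
t: 9.85
eef_pos: [563.0, 117.5, 109.4]
tcp_rot: [3.142, -0.001, 0.001]
ft_force: [0.1, -0.3, -1.1]
opening: 0.006
grip_force: 0.0
```

```bash
python3 -c "
from h import *
rack('w6')"
```

```text
9.9 [562.7 117.5 109.4] [ 3.142e+00 -1.000e-03  1.000e-03] 0.004286668309431414
```

servo_tool:
  moves: [-0.015,0,0,0,0,-0.02,0,0.05,0,0,-0.02,0,0.1,0,0,-0.02,0,0.15,0,0,-0.01,0.003,0.15,0,0,0,0.003,0.15,0,0,0.01,0.003,0.15,0,0,0.02,0.003,0.15,0,0,0.028,0.003,0.15,0,0,0.036,0.003,0.15,0,0,0.036,0.003,0.15,0,0]

```text
t: 10.82
eef_pos: [576.9, 118.7, 168.8]
tcp_rot: [3.141, 0.001, 0.001]
ft_force: [0.1, -0.5, -0.1]
opening: 0.004
grip_force: 0.0
```

```bash
python3 - <<'E'
from h import *
from cell import *
I,P=rack('w7')
print(state()["ft_force"])
S,d=read_camera("scene");P=cloud(d,cal("scene"));h=cv2.cvtColor(S,cv2.COLOR_BGR2HSV);cv2.imwrite("pics/s7.png",S)
m=(h[...,0]>98)&(h[...,0]<165)&(h[...,1]>70)&(P[...,0]>520)&(P[...,0]<720)&(P[...,1]>80)&(P[...,1]<160)&(P[...,2]>90)&(P[...,2]<185)
Q=P[m];print(len(Q),np.percentile(Q,[1,50,99],axis=0).round(1))
E
```

```text
10.8667 [576.6 118.7 168.9] [3.141e+00 1.000e-03 1.000e-03] 0.0007617076976050645
[ 0.74594567  0.39402333 -0.44462985]
523 [[578.2 100.2  97.1]
 [631.8 138.3 134. ]
 [703.6 143.3 177.2]]
```

servo_tool:
  moves: [0.006,0,0,0,0,0.012,0,0,0,0,0.018,0,0,0,0,0.024,0,0,0,0]

```text
t: 11.25
eef_pos: [586.4, 118.7, 169.5]
tcp_rot: [3.142, -0.0, 0.001]
ft_force: [-0.9, 0.5, 0.2]
opening: 0.006
grip_force: 0.0
```

```bash
cat >> h.py <<'E'
def scn(n):
    from cell import read_camera,state
    print(state()["ft_force"].round(2))
    S,d=read_camera("scene");P=cloud(d,cal("scene"));h=cv2.cvtColor(S,cv2.COLOR_BGR2HSV);cv2.imwrite(f"pics/{n}.png",S)
    m=(h[...,0]>98)&(h[...,0]<165)&(h[...,1]>70)&(P[...,0]>520)&(P[...,0]<720)&(P[...,1]>80)&(P[...,1]<160)&(P[...,2]>90)&(P[...,2]<185)
    Q=P[m];print(len(Q),np.percentile(Q,[1,50,99],axis=0).round(1).tolist())
    m&=(h[...,0]<128)&(P[...,1]>136);Q=P[m];print("side",len(Q),np.percentile(Q,[1,50,99],axis=0).round(1).tolist())
    q=Q[abs(Q[:,2]-125)<15]; print("x at mid height",np.percentile(q[:,0],[0,1,99,100]).round(1))
E
python3 -c "
from h import *
scn('s8')"
```

```text
[-0.94  0.49  0.18]
522 [[578.1, 98.5, 96.5], [631.8, 138.6, 133.3], [703.3, 143.2, 176.7]]
side 285 [[577.8, 136.6, 97.8], [629.5, 141.9, 131.8], [677.6, 143.4, 149.0]]
x at mid height [578.7 580.7 678.  678.8]
```

servo_tool:
  moves: [0.004,0,0,0,0,0.008,0,0,0,0,0.008,0,0,0,0]

```text
t: 11.55
eef_pos: [589.5, 118.7, 169.4]
tcp_rot: [3.141, -0.0, 0.001]
ft_force: [0.2, -0.6, -1.2]
opening: 0.006
grip_force: 0.0
```

```bash
python3 -c "
from h import *
scn('s9')"
```

```text
[ 0.22 -0.64 -1.24]
526 [[577.6, 98.2, 97.4], [632.1, 138.2, 133.4], [703.7, 143.2, 176.6]]
side 287 [[577.4, 136.3, 99.0], [629.1, 141.9, 131.4], [677.9, 143.3, 148.8]]
x at mid height [579.7 580.4 677.7 679.7]
```

```bash
python3 - <<'E'
from h import *
from cell import *
S=cv2.imread("pics/s9.png");I,d=read_camera("wrist");T,_=read_camera("top")
im=np.zeros((600,800,3),np.uint8)
im[:360,:420]=cv2.resize(S[240:360,260:400],None,fx=3,fy=3,interpolation=2)
im[:360,425:785]=cv2.resize(I[120:320,220:420],(360,360),interpolation=2)
im[365:600,:400]=cv2.resize(T[120:214,230:390],(400,235),interpolation=2)
cv2.imwrite("pics/c6.png",im)
E
```

```text
(no output)
```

View pics/c6.png

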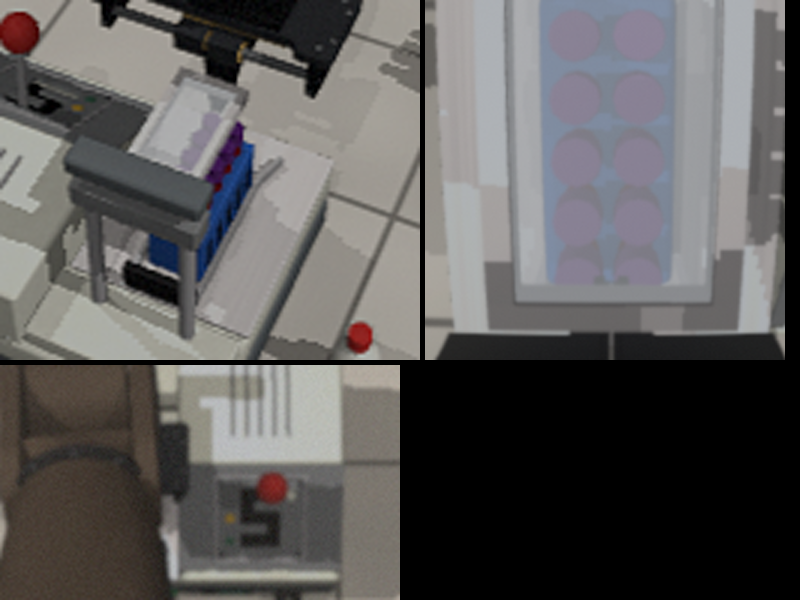

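The crop shows the rack upright under the hold-down, cap rows at crop-right rows 35, 97, 157, 215 and 270, with the finger tops at row 335. I compute the cap positions to see how far in the rack stands.

```bash
python3 - <<'E'
from h import *
c=cal("wrist")
g=lambda x,y,z:won(c,220+(x-425)/1.8-.2,120+y/1.8-.2,z).round(1)
for y in(35,97,157,215,270):print(g(575,y,174.3),g(638,y,174.3))
print("hold front",g(515,303,232),g(712,303,232),g(515,303,244),g(712,303,244),"fingers at z",[g(612,335,z) for z in(169,190,232,247)])
E
```

```text
[665.  129.3 174.3] [664.9 111.  174.3]
[646.6 129.5 174.3] [646.6 110.9 174.3]
[628.5 129.7 174.3] [628.5 110.8 174.3]
[610.4 129.9 174.3] [610.4 110.6 174.3]
[592.4 130.2 174.3] [592.4 110.4 174.3]
hold front [606.3 140.7 232. ] [606.3  95.8 232. ] [611.7 138.8 244. ] [611.7  97.7 244. ] fingers at z [array([566.9, 118.5, 169. ]), array([577.4, 118.6, 190. ]), array([598.4, 118.6, 232. ]), array([605.9, 118.6, 247. ])]
```

```bash
python3 - <<'E'
from h import *
from cell import *
c=cal("wrist");e=state()["eef_pos"];I,d=read_camera("wrist");P=wcloud(d,c)-e
v=np.mgrid[:480,:640][0]
m=(v>295)&(d>0)&(d<330)
Q=P[m];print(len(Q))
for lo in range(-10,200,10):
    q=Q[(Q[:,2]>=lo)&(Q[:,2]<lo+10)]
    if len(q)>5: print(lo,len(q),"x",np.percentile(q[:,0],[1,50,99]).round(0),"y",np.percentile(q[:,1],[1,99]).round(0), "x|y|<20",np.percentile(q[abs(q[:,1])<20][:,0],99).round(0) if (abs(q[:,1])<20).sum()>5 else None)
E
```

```text
97141
30 74 x [-11.  -8.  -4.] y [-170. -160.] x|y|<20 None
40 192 x [-10.  -4.  -1.] y [-179. -162.] x|y|<20 None
60 155 x [10. 11. 12.] y [-9.  9.] x|y|<20 12.0
70 1242 x [ 3. 17. 19.] y [-26.  26.] x|y|<20 19.0
80 96 x [-10.  10.  12.] y [-2.  2.] x|y|<20 12.0
90 24 x [-12.  -9.  -7.] y [-2.  2.] x|y|<20 -7.0
100 40 x [-1. 18. 33.] y [-76.  76.] x|y|<20 None
110 4387 x [-28.  33.  36.] y [-80.  80.] x|y|<20 36.0
120 18210 x [-26.  29.  36.] y [-77.  77.] x|y|<20 36.0
130 16020 x [-14.  29.  36.] y [-81.  82.] x|y|<20 36.0
140 17636 x [-5. 26. 35.] y [-76.  79.] x|y|<20 27.0
150 31444 x [-7. 25. 34.] y [-86.  86.] x|y|<20 27.0
160 6018 x [21. 25. 27.] y [-16.  50.] x|y|<20 28.0
```

The wrist depth gives the gripper's shape: the carriers reach ±19 mm about 75 mm above the tip, and the body starts above that. The shut tips slid between the two columns of caps, so the rack did not move. I'll back off, open to about 17 mm so each finger meets a cap, and push again.

servo_tool:
  moves: [-0.025,0,0,0,0,-0.05,0.004,0,0,0.18,-0.05,0.004,0,0,0.18,-0.05,0.004,0,0,0.18,-0.05,0.004,0,0,0.18,-0.04,0.004,0,0,0.18,-0.03,0.004,0,0,0.18,-0.025,0.004,0,0,0.18,-0.02,0.004,0,0,0.18,-0.015,0.004,0,0,0.18]

```text
t: 12.58
eef_pos: [583.6, 120.3, 169.3]
tcp_rot: [3.141, 0.0, 0.001]
ft_force: [0.1, -0.1, 0.4]
opening: 0.182
grip_force: 0.0
```

```bash
python3 -c "
from h import *
scn('s10')"
```

```text
[ 0.12 -0.07  0.36]
518 [[578.9, 98.9, 97.5], [631.9, 138.3, 134.4], [703.8, 143.2, 176.9]]
side 285 [[578.6, 136.3, 99.0], [629.5, 142.0, 131.7], [677.9, 143.3, 149.0]]
x at mid height [575.7 580.7 678.  678.8]
```

servo_tool:
  moves: [0.005,0,0,0,0.18,0.01,0,0,0,0.18,0.015,0,0,0,0.18,0.018,0,0,0,0.18,0.018,0,0,0,0.18]

```text
t: 13.05
eef_pos: [590.7, 120.3, 169.4]
tcp_rot: [3.142, -0.0, 0.001]
ft_force: [0.7, 0.5, -0.5]
opening: 0.18
grip_force: 0.0
```

```bash
python3 -c "
from h import *
scn('s11')"
```

```text
[ 0.74  0.47 -0.46]
527 [[577.5, 99.3, 96.0], [631.5, 137.9, 133.4], [704.1, 143.3, 177.0]]
side 290 [[577.6, 136.2, 98.7], [629.2, 142.0, 131.2], [677.6, 143.4, 148.8]]
x at mid height [575.9 580.5 677.7 677.8]
```

```bash
python3 - <<'E'
from h import *
from cell import *
c=cal("wrist");I,d=read_camera("wrist");cv2.imwrite("pics/w11.png",I)
print(state()["eef_pos"])
h=cv2.cvtColor(I,cv2.COLOR_BGR2HSV)
m=((h[...,0]>135)&(h[...,0]<172)&(h[...,1]>25)).astype(np.uint8)
m=cv2.morphologyEx(m,cv2.MORPH_OPEN,np.ones((5,5)))
k,l,st,ce=cv2.connectedComponentsWithStats(m)
for i in range(1,k):
    p=won(c,*ce[i],174.3)
    if st[i,4]>60 and 520<p[0]<720 and 60<p[1]<180: print(st[i],ce[i].round(1),p.round(1))
E
```

```text
[590.44794578 120.32987118 169.41754843]
```

```bash
python3 - <<'E'
from h import *
from cell import *
c=cal("wrist");I=cv2.imread("pics/w11.png");h=cv2.cvtColor(I,cv2.COLOR_BGR2HSV)
a=(I[...,2].astype(int)+I[...,0]-2*I[...,1])
a=cv2.GaussianBlur(a.astype(np.float32),(0,0),2)
for u in(303,338):
    print(u,a[120:300:4,u].round().astype(int).tolist())
    for v in range(122,300):
        if a[v,u]>a[v-1,u] and a[v,u]>=a[v+1,u] and a[v,u]>12: print(v,won(c,u,v,174.3).round(1))
E
```

```text
303 [262, 265, 274, 281, 282, 282, 282, 282, 281, 271, 266, 276, 282, 283, 283, 283, 283, 280, 261, 212, 265, 283, 283, 283, 282, 282, 246, 158, 219, 279, 283, 282, 282, 282, 260, 130, 138, 267, 240, 102, 169, 254, 211, 40, 2]
141 [665.3 131.  174.3]
149 [661.  131.  174.3]
180 [644.5 131.2 174.3]
206 [630.3 131.3 174.3]
240 [611.2 131.6 174.3]
269 [594.1 131.9 174.3]
285 [584.2 132.1 174.3]
338 [262, 265, 275, 285, 286, 286, 287, 287, 284, 271, 268, 276, 282, 283, 283, 283, 283, 279, 214, 96, 245, 283, 283, 283, 283, 280, 190, 43, 140, 273, 283, 282, 282, 282, 236, 61, 101, 263, 281, 265, 260, 258, 227, 56, 3]
134 [668.9 112.7 174.3]
147 [662.1 112.7 174.3]
173 [648.2 112.6 174.3]
206 [630.3 112.5 174.3]
212 [627.  112.4 174.3]
240 [611.2 112.3 174.3]
249 [606.  112.2 174.3]
271 [592.9 112.  174.3]
281 [586.7 112.  174.3]
```

```bash
python3 - <<'E'
from h import *
S=cv2.imread("pics/s11.png").max(-1)
from cell import *
I,d=read_camera("scene");P=cloud(d,cal("scene"));V=I.max(-1)
m=(V<70)&(P[...,0]>560)&(P[...,0]<625)&(P[...,1]>80)&(P[...,1]<165)&(P[...,2]>150)&(P[...,2]<270)
Q=P[m];print(len(Q))
for lo in range(150,270,8):
    q=Q[(Q[:,2]>=lo)&(Q[:,2]<lo+8)]
    if len(q): print(lo,len(q),q.min(0).round(0),q.max(0).round(0))
E
```

```text
143
150 7 [591. 133. 152.] [621. 135. 158.]
158 10 [588. 132. 158.] [624. 136. 165.]
166 13 [590. 129. 167.] [624. 137. 174.]
174 7 [592. 130. 174.] [615. 137. 176.]
214 3 [579. 110. 216.] [583. 135. 221.]
222 7 [581. 110. 224.] [591. 137. 230.]
230 13 [579. 110. 230.] [609. 144. 237.]
238 26 [581. 105. 238.] [602. 138. 246.]
246 28 [583. 102. 247.] [604. 139. 254.]
254 18 [578. 102. 254.] [603. 132. 262.]
262 11 [578. 105. 263.] [604. 110. 270.]
```

Still no contact at that height. The carriers (top about 78 mm above the tip) and the body (visible bottom about 108 mm) leave a gap between them. With TCP z ≈ 143 the hold-down fits into that gap. I'll probe it gently while watching the force.

servo_tool:
  moves: [-0.05,0,0,0,0.18,-0.09,0,0,0,0.18,-0.09,0,-0.033,0,0.18,-0.09,0,-0.066,0,0.18,-0.08,0,-0.066,0,0.18,-0.07,0,-0.066,0,0.18,-0.06,0,-0.066,0,0.18,-0.053,0,-0.066,0,0.18,-0.053,0,-0.066,0,0.18]

```text
t: 13.95
eef_pos: [570.3, 120.3, 143.5]
tcp_rot: [-3.142, -0.001, 0.001]
ft_force: [0.3, 0.2, -0.6]
opening: 0.18
grip_force: 0.0
```

servo_tool:
  moves: [0.005,0,0,0,0.18,0.01,0,0,0,0.18,0.01,0,0,0,0.18]

```text
t: 14.2
eef_pos: [573.6, 120.3, 143.2]
tcp_rot: [3.142, -0.0, 0.001]
ft_force: [-0.7, 0.0, -0.4]
opening: 0.18
grip_force: 0.0
```

```bash
python3 -c "
from h import *
scn('s12')"
```

```text
[-0.68  0.   -0.42]
524 [[578.1, 98.5, 96.5], [632.4, 137.8, 133.2], [703.7, 143.3, 176.8]]
side 282 [[578.0, 136.4, 98.8], [630.0, 141.9, 131.4], [678.4, 143.5, 149.2]]
x at mid height [580.1 581.1 678.5 678.8]
```

servo_tool:
  moves: [0.005,0,0,0,0.18,0.01,0,0,0,0.18,0.015,0,0,0,0.18,0.02,0,0,0,0.18,0.02,0,0,0,0.18]

```text
t: 14.67
eef_pos: [581.7, 120.4, 143.1]
tcp_rot: [3.142, -0.0, 0.001]
ft_force: [1.3, 0.2, 0.7]
opening: 0.179
grip_force: 0.6
```

```bash
python3 -c "
from h import *
scn('s13')"
```

```text
[1.32 0.25 0.7 ]
521 [[576.2, 99.5, 96.6], [632.1, 138.2, 133.6], [703.8, 143.1, 177.0]]
side 286 [[578.0, 136.4, 98.0], [629.5, 142.0, 131.2], [678.1, 143.3, 148.7]]
x at mid height [575.2 580.7 678.4 678.9]
```

servo_tool:
  moves: [0.005,0,0,0,0.18,0.01,0,0,0,0.18,0.015,0,0,0,0.18,0.015,0,0,0,0.18]

```text
t: 15.05
eef_pos: [587.6, 120.3, 143.1]
tcp_rot: [3.142, -0.0, 0.001]
ft_force: [-0.7, 0.3, 1.7]
opening: 0.182
grip_force: 1.5
```

```bash
python3 - <<'E'
from h import *
from cell import *
scn('s14');I,d=read_camera("wrist");S=cv2.imread("pics/s14.png")
im=np.zeros((600,800,3),np.uint8)
im[:,:400]=cv2.resize(S[265:365,290:357],(400,600),interpolation=2)
im[:400,405:795]=cv2.resize(I[120:320,222:417],(390,400),interpolation=2)
cv2.imwrite("pics/c7.png",im)
E
```

```text
[-0.73  0.27  1.71]
515 [[577.7, 101.0, 96.9], [632.3, 138.6, 133.9], [704.0, 143.2, 177.0]]
side 288 [[578.1, 136.3, 99.2], [630.1, 142.0, 131.3], [677.5, 143.4, 148.8]]
x at mid height [579.1 580.1 677.4 677.7]
```

View it.

View pics/c7.png

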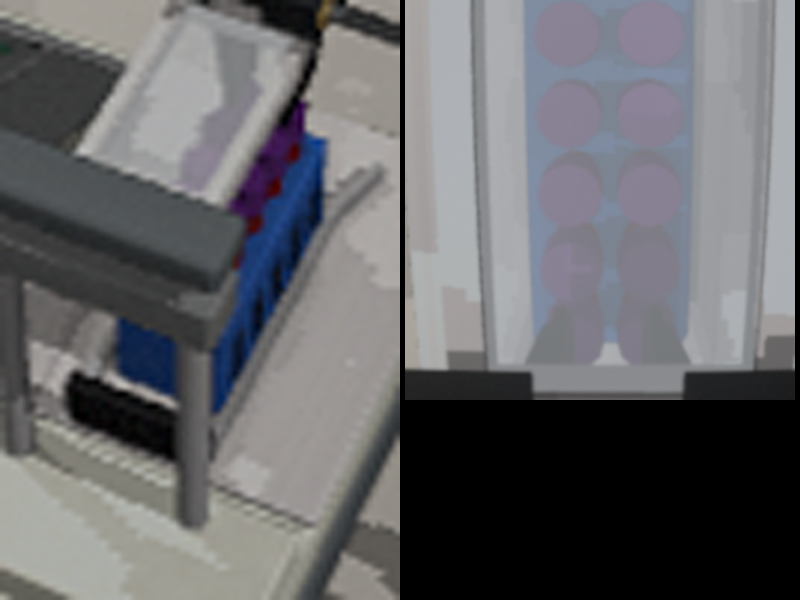

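The crop shows the fingers as two dark wedges at crop-right (565,340) and (650,340), just in front of the first cap row. The cap rows are at 33, 113, 192 and 270.

```bash
python3 - <<'E'
from h import *
c=cal("wrist")
g=lambda x,y,z:won(c,222+(x-405)/2-.25,120+y/2-.25,z).round(1)
for y in(33,113,192,270):print(g(569,y,174.3),g(650,y,174.3))
print("wedge apex",g(583,312,150),g(640,312,150),g(583,312,174),"wedge base",[g(565,362,z) for z in(174,190,205)],"outer",g(530,362,205),g(690,362,205))
print("block front",g(610,342,145),"hold",g(610,366,232))
E
```

```text
[665.1 129.2 174.3] [665.1 110.9 174.3]
[646.7 129.4 174.3] [646.7 110.7 174.3]
[628.  129.6 174.3] [628.  110.5 174.3]
[608.7 129.8 174.3] [608.7 110.2 174.3]
wedge apex [588.  127.5 150. ] [588.  111.4 150. ] [597.6 126.6 174. ] wedge base [array([583.8, 131.3, 174. ]), array([591.5, 130.3, 190. ]), array([598.8, 129.3, 205. ])] outer [598.7 136.6 205. ] [598.7 103.3 205. ]
block front [576.4 119.8 145. ] hold [611.1 120.  232. ]
```

servo_tool:
  moves: [-0.04,0,0,0,0.18,-0.08,0,0,0,0.1,-0.08,-0.003,-0.008,0,0,-0.08,-0.003,-0.008,0,0,-0.08,-0.003,-0.008,0,0,-0.065,-0.003,-0.008,0,0,-0.055,-0.003,-0.008,0,0,-0.045,-0.003,-0.008,0,0,-0.038,-0.003,-0.008,0,0,-0.033,-0.003,-0.008,0,0]

```text
t: 15.98
eef_pos: [578.2, 119.5, 143.5]
tcp_rot: [-3.141, -0.011, 0.001]
ft_force: [4.2, 1.1, 22.2]
opening: 0.004
grip_force: 10.9
```

```bash
python3 -c "
from h import *
scn('s15')"
```

```text
[ 4.22  1.11 22.21]
529 [[574.9, 99.8, 99.3], [629.2, 138.5, 136.2], [703.5, 143.3, 180.1]]
side 305 [[575.3, 136.4, 99.2], [628.8, 141.9, 132.6], [677.1, 143.4, 153.2]]
x at mid height [574.7 575.6 677.4 677.9]
```

servo_tool:
  moves: [-0.01,0,0.01,0,0,-0.03,0,0.01,0,0,-0.06,0,0.01,0,0,-0.1,0,0.01,0,0,-0.15,0,0.01,0,0,-0.2,0,0.02,0,0,-0.2,0,0.02,0,0]

```text
t: 16.62
eef_pos: [490.3, 119.2, 147.7]
tcp_rot: [3.141, 0.003, 0.001]
ft_force: [0.4, -0.3, -0.2]
opening: 0.003
grip_force: 0.0
```

```bash
python3 - <<'E'
from h import *
scn('s16');I,P=rack('w16')
m=(P[...,0]>600)&(P[...,0]<700)&(P[...,1]>85)&(P[...,1]<150)&(P[...,2]>225)&(P[...,2]<260)
print("hold",np.percentile(P[m],[1,50,99],axis=0).round(1).tolist())
E
```

```text
[ 0.4  -0.32 -0.15]
523 [[577.6, 100.5, 96.4], [631.8, 138.3, 134.4], [703.7, 143.3, 176.6]]
side 286 [[578.8, 136.4, 98.1], [630.2, 142.0, 131.5], [678.5, 143.4, 149.2]]
x at mid height [580.8 581.1 678.7 679.4]
16.7167 [493.7 119.2 147.9] [ 3.142e+00 -0.000e+00  1.000e-03] 0.004625680937752179
top 3673 ((602.0298461914062, 119.80362701416016), (53.268470764160156, 45.64875793457031), 0.0492413230240345) 145.14233926011863 0.0034132618318614624 [[575.8, 97.6, 142.2], [627.7, 142.5, 147.0]]
caps 3312 ((601.3775634765625, 119.90096282958984), (40.054229736328125, 33.648345947265625), 0.01449880376458168) 174.21646934437746 -0.009794200907508632 [[582.2, 103.5, 166.7], [619.8, 136.1, 176.1]]
hold [[604.1, 91.8, 230.4], [606.7, 118.2, 241.4], [612.8, 144.8, 243.6]]
```

servo_tool:
  moves: [0.05,0,-0.021,0,0,0.1,0,-0.021,0,0,0.15,0,-0.021,0,0,0.165,0,-0.021,0,0,0.175,0,-0.021,0,0,0.185,0,-0.021,0,0,0.19,0,-0.021,0,0,0.195,0,-0.021,0,0,0.195,0,-0.021,0,0]

```text
t: 17.47
eef_pos: [571.6, 119.2, 139.4]
tcp_rot: [3.141, 0.001, 0.001]
ft_force: [-0.8, -0.4, -1.0]
opening: 0.004
grip_force: 0.5
```

```bash
python3 -c "
from h import *
from cell import *
print(state()['eef_pos'],state()['moment'])
scn('s17')"
```

```text
[571.63927768 119.17991744 139.44019714] [0.02733271 0.24378412 0.02116103]
[-0.78 -0.41 -0.99]
538 [[580.7, 99.1, 97.2], [633.7, 137.6, 133.4], [703.7, 143.3, 177.4]]
side 289 [[580.6, 136.3, 97.8], [630.7, 142.1, 131.2], [679.7, 143.5, 149.2]]
x at mid height [580.7 581.  679.5 680.1]
```

It is pushing the block's face now. I'll continue slowly.

servo_tool:
  moves: [0.004,0,0,0,0,0.008,0,0,0,0,0.012,0,0,0,0,0.016,0,0,0,0]

```text
t: 17.85
eef_pos: [578.5, 119.2, 139.5]
tcp_rot: [3.141, 0.0, 0.001]
ft_force: [-2.5, -0.8, 1.3]
opening: 0.008
grip_force: 1.2
```

```bash
python3 -c "
from h import *
from cell import *
print(state()['eef_pos'],state()['moment'])
scn('s18')"
```

```text
[578.53081992 119.16296652 139.52374853] [0.02497639 0.46649167 0.03140177]
[-2.52 -0.81  1.29]
542 [[586.6, 99.5, 98.1], [642.3, 136.6, 134.3], [703.8, 143.5, 177.1]]
side 277 [[586.4, 136.2, 98.2], [634.5, 142.1, 131.3], [685.0, 143.6, 149.1]]
x at mid height [586.6 586.9 686.  686.7]
```

servo_tool:
  moves: [0.004,0,0,0,0,0.008,0,0,0,0,0.012,0,0,0,0,0.016,0,0,0,0]

```text
t: 18.23
eef_pos: [585.0, 119.1, 139.4]
tcp_rot: [3.142, 0.0, 0.001]
ft_force: [-2.5, 0.7, -0.2]
opening: 0.003
grip_force: 1.2
```

```bash
python3 -c "
from h import *
from cell import *
print(state()['eef_pos'],state()['moment'])
scn('s19')"
```

```text
[585.03299282 119.13451328 139.43874418] [ 0.06218167  0.43658452 -0.03091517]
[-2.51  0.68 -0.19]
519 [[593.0, 100.2, 99.3], [647.5, 136.4, 138.2], [703.8, 143.3, 176.5]]
side 255 [[592.4, 136.9, 98.7], [636.4, 142.2, 130.6], [686.5, 143.4, 149.1]]
x at mid height [592.1 593.6 686.7 687.5]
```

Near home: about 2 mm to go. I'll push in 1 mm steps until the force rises.

servo_tool:
  moves: [0.0025,0,0,0,0,0.005,0,0,0,0,0.005,0,0,0,0]

```text
t: 18.53
eef_pos: [586.7, 119.2, 139.4]
tcp_rot: [3.142, 0.001, 0.001]
ft_force: [-3.5, -0.1, 1.1]
opening: 0.005
grip_force: 1.7
```

servo_tool:
  moves: [0.0025,0,0,0,0,0.0025,0,0,0,0]

```text
t: 18.7
eef_pos: [586.9, 119.3, 139.4]
tcp_rot: [3.142, 0.002, 0.001]
ft_force: [-7.5, 1.2, 3.6]
opening: 0.007
grip_force: 3.8
```

```bash
python3 -c "
from h import *
from cell import *
print(state()['eef_pos'],state()['moment'])
scn('s20')"
```

```text
[586.93198857 119.28942585 139.43483963] [ 1.76393605e-01  1.41715933e+00 -2.14480765e-05]
[-7.53  1.19  3.6 ]
514 [[594.7, 99.0, 99.5], [648.6, 136.0, 139.6], [703.7, 143.3, 177.2]]
side 246 [[594.5, 136.3, 99.4], [636.4, 142.2, 132.0], [685.8, 143.5, 147.7]]
x at mid height [594.  595.5 684.5 686.7]
```

servo_tool:
  moves: [-0.01,0,0,0,0,-0.04,0,0,0,0,-0.12,0,0,0,0,-0.2,0,0,0,0,-0.2,0,0.05,0,0,-0.2,0,0.1,0,0,-0.2,0,0.1,0,0]

```text
t: 19.33
eef_pos: [509.6, 119.4, 183.0]
tcp_rot: [-3.141, -0.007, 0.001]
ft_force: [-0.0, -0.5, -0.1]
opening: 0.002
grip_force: 0.0
```

```bash
python3 -c "
from h import *
scn('s21');rack('w21')"
```

```text
[-0.03 -0.49 -0.12]
521 [[594.2, 99.6, 98.4], [648.2, 135.9, 139.1], [703.8, 143.3, 176.7]]
side 250 [[594.3, 136.5, 98.2], [636.9, 142.2, 132.3], [686.6, 143.4, 149.2]]
x at mid height [594.5 595.9 686.7 687.1]
19.4333 [508.6 119.2 180.1] [-3.141e+00 -3.000e-03  1.000e-03] 0.004509967008899367
top 1334 ((603.3955078125, 120.19979858398438), (44.759315490722656, 22.125431060791016), 89.7036361694336) 145.05900547237317 0.034061206157490885 [[592.4, 97.9, 138.7], [614.3, 142.5, 146.9]]
caps 988 ((604.8589477539062, 120.00102233886719), (12.275760650634766, 33.33126449584961), 0.23927302658557892) 174.2530530999844 0.059980456334158015 [[598.9, 103.4, 168.8], [610.9, 136.1, 176.2]]
```

servo_tool:
  moves: [0,0,0.1,0,0.8,0,-0.05,0.2,0,0.8,0.05,-0.15,0.276,0,0.8,0.1,-0.25,0.276,0,0.8,0.15,-0.34,0.276,0,0.8,0.212,-0.42,0.276,0,0.8,0.212,-0.434,0.276,0,0.8,0.212,-0.434,0.276,0,0.8,0.212,-0.434,0.276,0,0.8]

```text
t: 20.18
eef_pos: [592.8, -55.3, 288.2]
tcp_rot: [-3.141, 0.002, -0.001]
ft_force: [-0.1, 0.8, 0.2]
opening: 0.578
grip_force: 0.0
```

```bash
cat >> h.py <<'E'
def ball(n,cams=("wrist","scene")):
    from cell import read_camera,get_calibration,state
    s=state();print(s["t"],s["eef_pos"].round(1),s["ft_force"].round(1),s["opening"])
    R=[]
    for k in cams:
        c=get_calibration(k);I,d=read_camera(k);cv2.imwrite(f"pics/{n}{k}.png",I)
        P=wcloud(d,c) if k=="wrist" else cloud(d,c)
        h=cv2.cvtColor(I,cv2.COLOR_BGR2HSV)
        m=((h[...,0]<7)|(h[...,0]>173))&(h[...,1]>140)&(P[...,0]>480)&(P[...,0]<640)&(P[...,1]>-110)&(P[...,1]<20)&(P[...,2]>110)&(P[...,2]<240)
        if m.sum()<20: print(k,"few",m.sum());continue
        v,u=np.nonzero(m);print(k,m.sum(),u.mean().round(1),v.mean().round(1),P[m].mean(0).round(1))
        from scipy.optimize import least_squares
        Q=P[m];print("  sphere",least_squares(lambda p:np.linalg.norm(Q-p,axis=1)-17,Q.mean(0)-[0,0,10],loss="soft_l1").x.round(1))
        R.append(wray(c,u.mean(),v.mean())[::-1] if k=="wrist" else ray(c,u.mean(),v.mean()))
    if len(R)>1:
        M=[np.eye(3)-np.outer(r,r) for o,r in R];print("  rays",np.linalg.solve(sum(M),sum(m@o for m,(o,r) in zip(M,R))).round(1))
E
python3 -c "
from h import *
ball('b1')"
```

```text
20.1833 [592.8 -55.3 288.2] [-0.1  0.8  0.2] 0.5783636770696144
wrist 1243 323.2 232.2 [596.1 -55.1 213.2]
  sphere [592.8 -55.5 201.2]
scene 141 265.9 250.4 [598.3 -50.9 211.2]
  sphere [592.1 -56.6 202.4]
  rays [593.4 -54.8 204.5]
```

servo_tool:
  moves: [0,0,-0.08,0,0.8,0,0,-0.16,0,0.8,0,0,-0.22,0,0.8,0,0,-0.264,0,0.8,0,0,-0.264,0,0.8,0,0,-0.264,0,0,0,0,-0.264,0,0,0,0,-0.264,0,0,0,0,-0.264,0,0,0,0,-0.264,0,0,0,0,-0.264,0,0,0,0,-0.264,0,0]

```text
t: 21.28
eef_pos: [592.7, -54.5, 184.6]
tcp_rot: [3.141, -0.0, 0.001]
ft_force: [-0.4, -0.1, -0.0]
opening: 0.365
grip_force: 0.0
```

servo_tool:
  moves: [0,0,0,0,0,0,0,0,0,0,0,0,0,0,0,0,0.02,0,0,0,0,0.04,0,0,0,0,0.06,-0.001,0,0,0.001,0.08,-0.004,0,0,0.002,0.1,-0.008,0,0,0.002,0.1,-0.008,0,0]

```text
t: 22.03
eef_pos: [594.3, -13.0, 183.1]
tcp_rot: [-3.141, -0.003, 0.001]
ft_force: [-2.4, 3.2, 15.7]
opening: 0.006
grip_force: 8.5
```

```bash
python3 -c "
from h import *
ball('b2',('scene',))"
```

```text
22.0333 [594.3 -13.  183.1] [-2.4  3.2 15.7] 0.006330362740817795
scene 119 281.2 257.6 [600.7  -9.2 207.6]
  sphere [592.6 -15.9 199.6]
```

```bash
python3 - <<'E'
from h import *
from cell import *
ball('b3',('wrist','scene','top'))
s=state();print(s["opening"],s["grip_force"],s["moment"])
for k,(u0,u1,v0,v1,st) in dict(wrist=(270,380,180,320,6),scene=(255,310,235,285,3)).items():
    I=cv2.imread(f"pics/b3{k}.png");h=cv2.cvtColor(I,cv2.COLOR_BGR2HSV)
    red=((h[...,0]<7)|(h[...,0]>173))&(h[...,1]>140)
    print(k)
    for v in range(v0,v1,st): print("".join("R" if red[v,u] else ("#" if h[v,u,2]<60 else ".") for u in range(u0,u1,max(1,st//2))))
E
```

```text
22.0833 [594.4 -13.4 183.2] [-2.1  3.9 16.6] 0.004762391659724168
wrist 1596 327.4 274.1 [602.5 -15.5 207.4]
  sphere [593.4 -14.8 198.2]
scene 119 281.2 257.7 [600.7  -9.3 207.1]
  sphere [592.4 -16.3 200.1]
top few 0
  rays [597.3 -14.1 199.8]
0.0012128383358986018 8.522508102469146 [0.74274945 0.47394969 0.02023381]
wrist
.....................................
.....................................
.....................................
.....................................
.....................................
.....................................
............#........................
.....................................
............................#########
............................#########
...........................###.......
..........................####.......
..........................###########
..............RRRRRRRRRRR#.........##
............RRRRRRRRRRRRRRR.........#
..........RRRRRRRRRRRRRRRRRR.......##
.........RRRRRR##.R##RRRRRRRR########
.........RRRRR########RRRRRRR........
.........RRRR###########RRRRR........
..........RR############RRRR.........
...........##
[... 396 characters left out ...]
####.................####...
.....................#########.........................
.....................RR####RRRRR.......................
....................RRRRRRRRRRRRR......................
....................RRRRRRRRRRRRR......................
............#.........RRRRRRRRR........................
....#.#................................................
....#.........####.....................................
.#....##......####.....................................
..........####.........###.............................
......................#................................
............................######.....................
.............................#############.............
```

The red mask shows the ball uncovered with the shut finger tips standing on top of it. The real tips therefore sit about 30 mm above the reported TCP, which also explains the earlier cap passes. I'll lift, reopen and grip lower, at TCP z ≈ ball − 47.

servo_tool:
  moves: [0,0,0.06,0,0.7,0,0,0.13,0,0.7,0,0,0.13,0,0.7,0,0,0.13,0,0.7,0,0,0.13,0,0.7,0,0,0.13,0,0.7,0,0,0.13,0,0.7,0,0,0.13,0,0.7,0,0,0.13,0,0.7]

```text
t: 22.98
eef_pos: [593.4, -14.4, 232.5]
tcp_rot: [-3.142, 0.001, 0.001]
ft_force: [0.2, -0.3, -0.3]
opening: 0.583
grip_force: 0.0
```

```bash
python3 - <<'E'
from h import *
ball('b4')
from cell import *
c=cal("wrist");I=cv2.imread("pics/b4wrist.png");_,d=read_camera("wrist");P=wcloud(d,c)-state()["eef_pos"]
V=I.max(-1)
m=(V<75)&(abs(P[...,0])<25)&(abs(P[...,1])<75)&(P[...,2]>-20)&(P[...,2]<75)
for lo in range(-20,75,8):
    q=P[m&(P[...,2]>=lo)&(P[...,2]<lo+8)]
    if len(q)>3: print(lo,len(q),np.percentile(q[:,0],[2,98]).round(),np.percentile(q[:,1],[2,98]).round(), "min|y|",abs(q[:,1]).min().round())
E
```

```text
22.9833 [593.4 -14.4 232.5] [ 0.2 -0.3 -0.3] 0.5833451057367317
wrist 1818 323.8 253.0 [597.4 -14.7 210. ]
  sphere [593.4 -14.9 198. ]
scene 141 280.9 256.8 [599.1 -10.7 208. ]
  sphere [592.8 -15.8 198.9]
  rays [594.1 -14.4 201.1]
28 142 [-9. 11.] [-32.  32.] min|y| 31.0
36 280 [-10.  11.] [-32.  33.] min|y| 31.0
44 355 [-10.  12.] [-33.  33.] min|y| 31.0
52 425 [-8. 12.] [-34.  34.] min|y| 31.0
60 444 [-4. 12.] [-35.  35.] min|y| 31.0
68 396 [-0. 12.] [-36.  36.] min|y| 31.0
```

The depth confirms it: the fingers start about 30 mm above the reported TCP. The ball is at (593.6, -14.8, 199.5), the left end of the top step. Descend and grip.

servo_tool:
  moves: [0,0,-0.07,0,0.6,0,0,-0.14,0,0.6,0,0,-0.2,0,0.6,0,0,-0.2025,0,0.6,0,0,-0.2025,0,0,0,0,-0.2025,0,0,0,0,-0.2025,0,0,0,0,-0.2025,0,0,0,0,-0.2025,0,0,0,0,-0.2025,0,0,0,0,-0.2025,0,0,0,0,-0.2025,0,0]

```text
t: 24.13
eef_pos: [594.1, -14.5, 153.3]
tcp_rot: [3.141, -0.002, 0.001]
ft_force: [-0.8, 0.2, 5.5]
opening: 0.345
grip_force: 30.0
```

servo_tool:
  moves: [-0.015,0,-0.003,0,0,-0.03,0,-0.0065,0,0,-0.045,0,-0.011,0,0,-0.06,0,-0.016,0,0,-0.074,0,-0.022,0,0,-0.088,0,-0.028,0,0,-0.102,0,-0.035,0,0,-0.115,0,-0.042,0,0,-0.115,0,-0.042,0,0,-0.115,0,-0.042,0,0]

```text
t: 24.97
eef_pos: [546.5, -14.4, 135.0]
tcp_rot: [-3.141, 0.002, 0.001]
ft_force: [-4.7, 0.5, 4.1]
opening: 0.346
grip_force: 30.0
```

```bash
python3 -c "
from h import *
ball('b5')"
```

```text
24.9667 [546.5 -14.4 135. ] [-4.7  0.5  4.1] 0.34550215319474
wrist 3646 324.3 305.2 [553.6 -14.8 192.6]
  sphere [547.4 -14.8 181.2]
scene 134 289.7 248.8 [555.  -11.7 192.7]
  sphere [546.6 -14.8 182.9]
  rays [550.4 -14.7 186.7]
```

servo_tool:
  moves: [-0.001,-0.02,0.003,0,0,-0.002,-0.04,0.006,0,0,-0.004,-0.06,0.0075,0,0,-0.004,-0.08,0.008,0,0,-0.004,-0.1,0.0075,0,0,-0.002,-0.12,0.006,0,0,0,-0.14,0.002,0,0,0,-0.157,0,0,0,0,-0.157,0,0,0,0,-0.157,0,0,0]

```text
t: 25.9
eef_pos: [547.6, -77.4, 134.8]
tcp_rot: [3.142, 0.0, 0.0]
ft_force: [1.0, -0.6, -5.2]
opening: 0.347
grip_force: 30.0
```

```bash
python3 -c "
from h import *
ball('b6')"
```

```text
25.9 [547.6 -77.4 134.8] [ 1.  -0.6 -5.2] 0.3470512655045453
wrist 3564 323.0 306.9 [553.9 -77.2 192.6]
  sphere [547.4 -77.2 181.4]
scene 123 267.1 241.1 [555.1 -74.1 192.6]
  sphere [546.4 -77.3 183. ]
  rays [551.  -77.1 187.3]
```

servo_tool:
  moves: [-0.013,0,-0.008,0,0,-0.026,0,-0.017,0,0,-0.038,0,-0.026,0,0,-0.05,0,-0.0355,0,0,-0.062,0,-0.0455,0,0,-0.073,0,-0.056,0,0,-0.084,0,-0.067,0,0,-0.094,0,-0.079,0,0,-0.094,0,-0.079,0,0,-0.094,0,-0.079,0,0]

```text
t: 26.83
eef_pos: [508.7, -77.2, 103.1]
tcp_rot: [-3.141, 0.003, 0.001]
ft_force: [-3.9, -0.5, -0.0]
opening: 0.345
grip_force: 30.0
```

```bash
python3 -c "
from h import *
ball('b7')"
```

```text
26.8333 [508.7 -77.2 103.1] [-3.9 -0.5 -0. ] 0.3448583019024825
wrist 3575 323.6 306.1 [516.4 -77.3 162.5]
  sphere [510.4 -77.2 150.6]
scene 113 275.3 239.8 [517.8 -74.1 162.6]
  sphere [509.3 -77.  152.7]
  rays [513.4 -77.2 157. ]
```

servo_tool:
  moves: [-0.002,0.02,0.002,0,0,-0.005,0.04,0.004,0,0,-0.006,0.06,0.005,0,0,-0.007,0.08,0.006,0,0,-0.006,0.1,0.005,0,0,-0.005,0.12,0.004,0,0,-0.002,0.14,0.002,0,0,0,0.16,0,0,0,0,0.163,0,0,0,0,0.163,0,0,0]

```text
t: 27.77
eef_pos: [510.3, -11.4, 103.6]
tcp_rot: [-3.142, -0.001, 0.002]
ft_force: [2.7, -1.5, -3.5]
opening: 0.343
grip_force: 30.0
```

```bash
python3 - <<'E'
from h import *
ball('b8');scn('s30')
from cell import *
S,d=read_camera("scene");P=cloud(d,cal("scene"))
m=(P[...,0]>610)&(P[...,0]<690)&(P[...,1]>95)&(P[...,1]<142)&(P[...,2]>160)
print("hold z",np.percentile(P[m][:,2],[5,25,50,75,95]).round(1))
E
```

```text
27.7667 [510.3 -11.4 103.6] [ 2.7 -1.5 -3.5] 0.34342350072363015
wrist 3554 323.3 306.0 [517.4 -11.4 162.2]
  sphere [511.5 -11.4 150.3]
scene 130 297.7 247.6 [518.5  -9.8 163. ]
  sphere [510.3 -11.8 152.2]
  rays [516.1 -11.3 159.9]
[ 4.46  0.39 -3.79]
245 [[592.6, 107.2, 96.1], [637.7, 141.9, 133.3], [704.9, 143.4, 148.9]]
side 227 [[594.1, 137.2, 98.4], [635.7, 142.0, 135.7], [679.5, 143.4, 149.0]]
x at mid height [593.1 594.1 676.2 678.9]
hold z [183.5 184.8 185.9 187.  188.6]
```

servo_tool:
  moves: [0,0,0,0,0.65,0,0,0,0,0.65,0,0,0,0,0.65,0,0,0,0,0.65,0,0,0,0,0.65,0,0,0.06,0,0.65,0,0,0.13,0,0.65,0,0,0.22,0,0.65,-0.02,0,0.32,0,0.65,-0.05,0,0.4,0,0.65,-0.05,0,0.4,0,0.65,-0.05,0,0.4,0,0.65]

```text
t: 28.97
eef_pos: [490.0, -12.1, 265.2]
tcp_rot: [3.141, -0.004, 0.001]
ft_force: [-0.3, 0.4, -0.7]
opening: 0.65
grip_force: 0.0
```

```bash
python3 - <<'E'
from h import *
from cell import *
ball('b9');scn('s31')
c=cal("wrist");I,d=read_camera("wrist");P=wcloud(d,c)
m=(P[...,0]>606)&(P[...,0]<690)&(P[...,1]>95)&(P[...,1]<142)&(P[...,2]>160)
print("hold",np.percentile(P[m],[5,50,95],axis=0).round(1).tolist())
E
```

```text
28.9667 [490.  -12.1 265.2] [-0.3  0.4 -0.7] 0.6496695235852034
wrist 991 321.7 200.4 [513.8 -10.8 163.1]
  sphere [511.3 -11.3 150.2]
scene 119 298.8 248.2 [517.1  -7.5 160.5]
  sphere [510.5 -12.5 151.3]
  rays [512.1 -10.5 154.3]
[ 0.26 -0.83 -0.86]
243 [[593.9, 99.4, 98.7], [638.1, 142.0, 133.7], [704.0, 143.4, 148.3]]
side 226 [[594.3, 137.0, 99.1], [635.5, 142.0, 137.1], [681.6, 143.4, 148.4]]
x at mid height [593.8 595.  675.6 676.7]
hold [[609.7, 97.7, 184.0], [644.9, 119.0, 185.4], [682.2, 139.8, 187.6]]
```

```bash
python3 -c "
from cell import *
print(job_done())"
```

```text
the job is handed in; nothing more can be done
None
```

I handed the job in at about 29 s. By the last camera measurements, the blue rack is upright and home against the stop, the lever is in the end of the bottom step by the green mark, the hold-down is just over the caps, and the gripper is clear; the system returned no verdict on hand-in.

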